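# Stow a sample tin under the sound hold-down spring

## Robot

A 6-joint arm with a two-finger parallel gripper is mounted at the origin on the work surface. World frame = base frame: x ahead of the robot, y to its left, z up, the work surface at z = 0. Lengths are in m, angles in rad, forces in N, time in s.
With the tool pointing down it reaches from about 0.275 to 0.975 m from the base axis. Payload 8.4 kg.
Tool frame: the origin (TCP) lies on the centre line of the jaws, within the pads' length; the fingertips stand 19 mm ahead of it and the grasp point (between the pads) is the TCP; z points along the fingers, y is the line along which they close (so a half turn about z gives the same grasp; the last joint's range is limited). The gripper opens to 92 mm and grips with 3 to 60 N. Pads are 20 mm wide; open, the fingers measure 128 mm over their backs; the gripper's body (75 mm by 189 mm) begins 69 mm behind the grasp point.
Start: joints at [1.209, 0.353, 1.633, -0, 1.155, -0.002], TCP at [0.22, 0.585, 0.234] pointing down, gripper open.
Joint ranges: [-2.63, 2.63], [-0.92, 2.1], [0.06, 2.66], [-1.3, 4.44], [0, 2.69], [-3.02, 3.02]. Speed limits (rad/s): [2.22, 2.22, 2.79, 3.14, 3.14, 3.14].

## Interface

Orientations are given as a 3x3 rotation matrix whose columns are the frame's x, y, z axes.
In Python, from bench import sensors, cams, job gives the robot as it stands.
- The arm moves only by the tool move_arm, never from a script. Its arguments are lists of equal length, an entry for each row: "delta_pos": the shift along the tool's x, y, z in m, a list of three; "delta_rot": the turn, a rotation vector about the tool's x, y, z in rad, a list of three; "fingers": the finger opening in m, from 0 to 0.0919. In form: {"delta_pos": [[dx, dy, dz], ...], "delta_rot": [[rx, ry, rz], ...], "fingers": [fingers, ...]}. A call has 1 to 10 rows; each row is the pose to reach, as a shift and turn from the pose commanded when the call began, along the tool's axes at that moment; what a row does not reach only later rows make up. A row lasts 1/12 s, in which the tool goes at most 41.7 mm and 7.16 degrees, less where a joint would pass 70% of its speed; a pose out of reach is approached as far as the arm can. A call with a gripper value outside its range is refused whole. The fingers move at their own pace and stop on an object; "grip_force" is the grip in N (left out, the last holds). Time passes only in rows, so rows that repeat a pose let the fingers close. It gives the time, the measured TCP pose, the force and the opening at its end, in the units of the state.
- sensors.observe(): the state, without advancing time (a new reading comes with each control period).
- cams.snapshot(name): name is "scene" or "top" or "wrist"; returns a dict with "image" (400x640x3 uint8, red, green, blue), "z_map" (400x640 float32, m along the optical axis (not along the pixel's ray), 0 where there is no reading), "fov_y" (degrees; the focal length in pixels is half the picture's height over the tangent of half this angle, whatever the lens; pixels are square), "cx", "cy" (the principal point, pixels), "position" and "attitude" of the camera in the world. Camera axes: x right, y down, z forward; pixel columns grow to the right and rows downward; lengths in m; the calibration is good to about 2 mm. A picture is of the moment at which its call begins.
- job.finish_job(): hands the job in, once; it reports no verdict.
The state is a dict: "time": time; "joints": joint angles; "dq": joint speeds; "tau": joint torques, N m; "eef_pos": TCP position; "eef_rot": TCP orientation; "ft_force": force on the tool from outside, world axes, zero at the start; "ft_torque": the same for the moment, N m; "opening": finger opening in m.
Only numpy, scipy, OpenCV 4.12 (cv2) and the standard library are available. Lean on these libraries where they do the work, as an engineer would, in place of code of your own. Each camera call takes 0.05 s, during which the arm holds its last target. There are 200 camera calls.

## Task

Only one of the three steel hold-down tongues on the stowage board still has its spring: press the rivet at the middle of a tongue straight down with about 10 N, hold it there for a moment and judge how far it gives (a sound tongue about 3 mm, a tired one 7 mm or more), until you have found the sound one, and never load a tongue with 20 N or more. Then set the flat aluminium sample tin lengthwise into the open front of that tongue's cradle and push it along the channel under the tongue until it is fully home against the end stop, so that the tongue holds it down. Let go, and leave the other things on the bench where they are.

Things in the scene. Friction and masses are not known exactly. Their poses are not given: they have to be found in the camera images.
- board: plywood board screwed to the bench, 280 mm (x) by 335 mm (y) by 12 mm thick, carrying three equal cradles side by side, 105 mm apart along its y. Origin on the bench, z up; its x points along the channels from their open front to the end stops.
- cradle_a: one of three outwardly equal cradles, in any of the three places on the board. Dark steel channel along its x, from x = -125 mm (open front, towards the robot) to +80 mm. Origin on the board's top. Floor 3 mm above the origin, 66 mm clear width, flared sides up to 19 mm above the origin. The end stop is a post's front face at x = +75 mm; the post's screws reach 60 mm above the origin.
- cradle_b: as cradle_a, another of the three
- cradle_c: as cradle_a, another of the three
- tongue_a: spring tongue of cradle_a: bright steel leaf 26 mm wide, root (its origin) on the post 50 mm above the cradle's origin. It reaches 105 mm towards the open front: level blade, crimp at 85 mm with its underside 38 mm above the channel floor, then a lip turned up 22 degrees to 52 mm above the cradle's origin. A tin pushed under the lip lifts it 4 mm. Bends about the root, springs back.
- tongue_b: as tongue_a, of cradle_b
- tongue_c: as tongue_a, of cradle_c
- rivet_a (a point): top of the dark round rivet head, 14 mm wide, stepped, 4 mm high, at the middle of tongue_a, 42.5 mm from its root (x = +32.5 mm in the cradle's frame), 55 mm above the cradle's origin at rest; moves with the tongue. Just one of the three tongues is sound and gives about 3 mm here under 10 N; the other two give 7 to 8.5 mm. They look alike.
- rivet_b (a point): as rivet_a, on tongue_b
- rivet_c (a point): as rivet_a, on tongue_c
- home_a (a point): where the tin's origin is when the tin is fully home in cradle_a: on the channel floor, 20 mm towards the end stop from the cradle's origin; axes as the cradle's. The tin clears the lip at the open front when its origin is 110 mm or more in front of this point.
- home_b (a point): as home_a, in cradle_b
- home_c (a point): as home_a, in cradle_c
- tin: closed flat aluminium sample tin, 110 mm long (its x) by 60 mm wide (its y) by 42 mm high, about 0.4 kg, standing on the bench to the left or right of the board. Origin at the centre of its underside. Either end may go first. Sliding it along the channel under a tongue takes less than 11 N; a firmer resistance means that it is home.
- scale: pocket scale, 125 by 75 by 20 mm, lying on the bench on the other side of the board; origin at the centre of its underside; leave it alone
- jar_a: small amber glass jar, 54 mm across, 75 mm high; origin at the centre of its underside; leave it alone
- jar_b: small clear glass jar, 54 mm across, 75 mm high; origin at the centre of its underside; leave it alone
- dishes: stack of three clear petri dishes, 90 mm across, 44 mm high; origin at the centre of its underside; leave it alone
- punch: desk hole punch, 115 by 50 mm, about 60 mm high; origin at the centre of its underside; leave it alone

How it is judged:
By the outcome, as a careful person would: the job done as asked, in the order asked, and still so for the second after the job is handed in, with the robot touching nothing.
It also fails if it takes over 72 s, if anything falls off the work surface, if the arm or the gripper's body presses on something with over 40 N, if the wrist force passes 120 N, or if a joint passes its speed limit or range.

## Working session

There is one attempt and no reset: what is moved stays moved. The work goes in short steps, Python scripts to look and compute and a tool call to move; the robot and the scene stay as the last step left them, time stands still between calls to the robot, and variables do not carry over. Pictures are saved under pics/ and viewed, on a budget of 10 in all, crops included, one or two more only if the job needs it, and the job is handed in when it is done.

Besides the shell and the picture viewer there is one more tool, called as name(argument=value, ...) on one line, values as JSON. move_arm: Moves the arm, as the interface text tells. Its arguments: {"type":"object","properties":{"delta_pos":{"type":"array"},"delta_rot":{"type":"array"},"fingers":{"type":"array"},"grip_force":{"type":"number"}},"required":["delta_pos","delta_rot","fingers"]}

```bash
mkdir -p pics; ls; cat > h.py <<'E'
import numpy as np, cv2
from bench import sensors, cams, job
def snap(n):
    s=cams.snapshot(n); s['f']=200/np.tan(np.radians(s['fov_y'])/2)
    s['position']=np.array(s['position']); s['attitude']=np.array(s['attitude']).reshape(3,3); return s
def pts(s):
    v,u=np.mgrid[0:400,0:640]; z=s['z_map']
    c=np.stack([(u-s['cx'])/s['f']*z,(v-s['cy'])/s['f']*z,z],-1)
    return c@s['attitude'].T+s['position']
def ray(s,u,v,h):
    d=s['attitude']@np.array([(u-s['cx'])/s['f'],(v-s['cy'])/s['f'],1]); p=s['position']
    return p+d*(h-p[2])/d[2]
def save(s,n): cv2.imwrite('pics/'+n,s['image'][:,:,::-1])
E
python3 - <<'E'
from h import *
print(sensors.observe())
for n in('top','scene'):
    s=snap(n); save(s,n+'1.png'); print(n,s['position'],s['attitude'],s['f'],s['cx'],s['cy'])
    np.savez('pics/'+n+'1.npz',**{k:v for k,v in s.items()})
E
```

```text
pics
{'time': 0.0, 'joints': array([ 1.20860039e+00,  3.53607574e-01,  1.63413106e+00,  7.54832642e-06,
        1.15517548e+00, -2.39608517e-03]), 'dq': array([-0.00114048, -0.00011775, -0.0002808 , -0.0006072 ,  0.00061466,
       -0.00125789]), 'tau': array([ 1.86998994e-03, -5.93831170e+01, -3.34219015e+01,  6.98053138e-02,
        2.31792469e-02, -9.67638130e-05]), 'eef_pos': array([0.21988672, 0.58455079, 0.23289032]), 'eef_rot': array([[-9.35966236e-01,  3.52089449e-01, -4.74688188e-04],
       [ 3.52089769e-01,  9.35965423e-01, -1.23327681e-03],
       [ 1.00679771e-05, -1.32143831e-03, -9.99999127e-01]]), 'ft_force': array([-0.10915762, -0.09613483, -0.81013764]), 'ft_torque': array([-0.04997757, -0.02734534,  0.00488451]), 'opening': 0.09177252462837032}
top [0.4672495  0.00241712 1.25964584] [[ 0.01998163 -0.9992386   0.03351054]
 [-0.9997486  -0.01962836  0.01083834]
 [-0.01017233 -0.03371868 -0.99937959]] 438.9835379817206 320.90526107197536 193.3698162901256
scene [ 1.06569308 -0.84159055  1.05604916] [[ 0.82766769  0.39567337 -0.39800601]
 [ 0.56117343 -0.57449276  0.59585439]
 [ 0.00711215 -0.71651982 -0.69753048]] 503.59232496832203 319.9848684096521 192.67874542045988
```

View pics/top1.png

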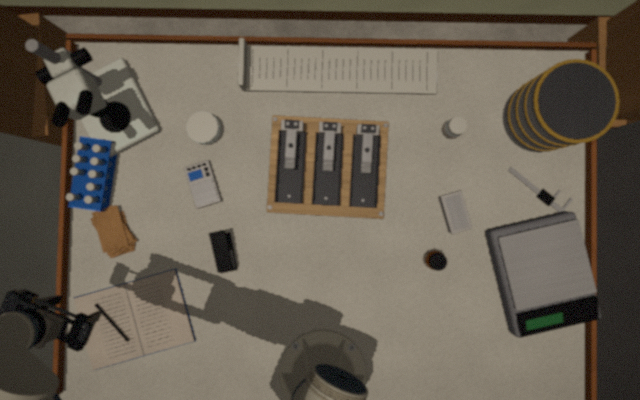

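View pics/scene1.png

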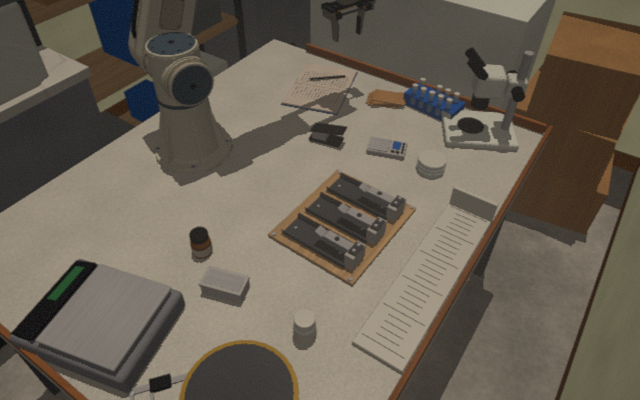

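The top view shows the board with corners around (272,115), (389,121), (384,217) and (267,211). The rivets are near (290,148), (328,149) and (367,152), the tin near (455,212), and the jars and dishes are clear of it. The scene view agrees with this.

```bash
python3 - <<'E'
from h import *
s=dict(np.load('pics/top1.npz')); im=s['image']; P=pts(s)
hsv=cv2.cvtColor(im,cv2.COLOR_RGB2HSV)
for n,(u,v) in dict(r1=(290,148),r2=(328,149),r3=(367,152)).items(): print(n,ray(s,u,v,.067).round(4),P[v-3:v+4,u,2].round(3))
for c in((272,115),(389,121),(384,217),(267,211)): print('corner',ray(s,*c,.012).round(4))
# tin by height
m=((P[...,2]>.03)&(P[...,2]<.055)).astype(np.uint8); m[:,:425]=0;m[:,485:]=0;m[:175]=0;m[245:]=0
n,l,st,ce=cv2.connectedComponentsWithStats(m); print(st,ce)
i=1+np.argmax(st[1:,4]); q=P[l==i]; print(np.median(q[:,2]),cv2.minAreaRect(q[:,:2].astype(np.float32)))
a=im[100:230,255:400]; b=im[170:250,420:490]
cv2.imwrite('pics/c1.png',np.hstack([cv2.resize(a,(580,520),interpolation=2),cv2.copyMakeBorder(cv2.resize(b,(210,240)),0,280,0,0,0)])[:,:,::-1])
bm=cv2.inRange(hsv,(8,60,60),(25,255,255)); bm[:100]=0;bm[230:]=0;bm[:,:250]=0;bm[:,400:]=0
c=max(cv2.findContours(cv2.morphologyEx(bm,3,np.ones((3,3))),0,2)[0],key=cv2.contourArea); r=cv2.minAreaRect(c); print(r)
B=np.array([ray(s,*p,.012) for p in cv2.boxPoints(r)]); print(B.round(4),[np.linalg.norm(B[k]-B[k-1]).round(4) for k in range(4)],B.mean(0))
s=snap('wrist'); print(s['position']-sensors.observe()['eef_pos'],s['attitude'],s['f'])
E
```

```text
r1 [0.6295 0.1022 0.067 ] [0.066 0.067 0.061 0.062 0.065 0.06  0.062]
r2 [ 0.6287 -0.0016  0.067 ] [0.061 0.07  0.067 0.062 0.067 0.059 0.059]
r3 [ 0.6225 -0.108   0.067 ] [0.068 0.066 0.058 0.06  0.065 0.059 0.061]
corner [0.7309 0.1605 0.012 ]
corner [ 0.7196 -0.1743  0.012 ]
corner [ 0.4456 -0.1642  0.012 ]
corner [0.4559 0.1682 0.012 ]
[[     0      0    640    400 255118]
 [   440    191     32     43    882]] [[319.02978622 199.45685918]
 [455.50907029 211.97845805]]
0.04128200000549309 ((0.46418166160583496, -0.3583081364631653), (0.10954014211893082, 0.062489841133356094), 16.802875518798828)
((327.4686279296875, 166.54165649414062), (118.39543151855469, 98.71832275390625), 3.3177809715270996)
[[ 0.4519  0.1723  0.012 ]
 [ 0.7342  0.1628  0.012 ]
 [ 0.7205 -0.1755  0.012 ]
 [ 0.4392 -0.1635  0.012 ]] [np.float64(0.3361), np.float64(0.2825), np.float64(0.3386), np.float64(0.2816)] [ 0.58645867 -0.0009665   0.012     ]
[-0.07319833  0.02734679  0.15028645] [[ 0.35280483  0.89974244  0.25688966]
 [ 0.93569595 -0.33884879 -0.09825781]
 [-0.00135997  0.27503644 -0.96143284]] 293.99943760889147
```

View pics/c1.png

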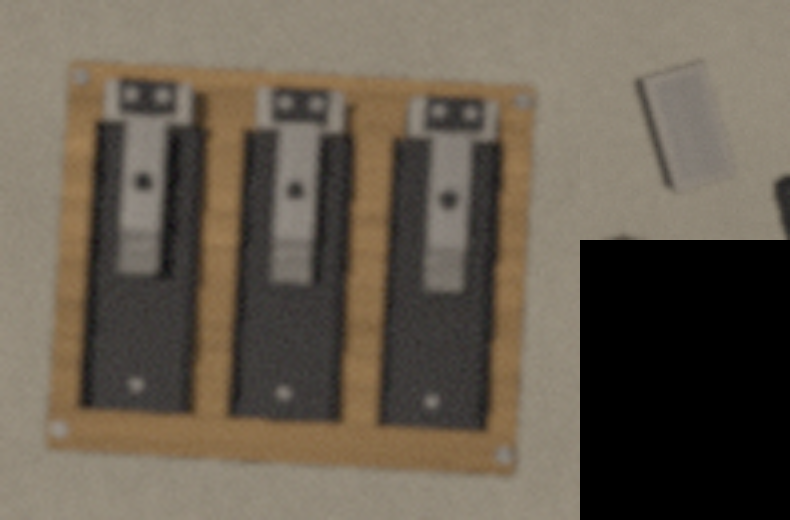

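move_arm(delta_pos=[[-0.5066, -0.3811, 0], [-0.5066, -0.3811, 0], [-0.5066, -0.3811, 0], [-0.5066, -0.3811, 0], [-0.5066, -0.3811, 0], [-0.5066, -0.3811, 0], [-0.5066, -0.3811, 0], [-0.5066, -0.3811, 0], [-0.5066, -0.3811, 0], [-0.5066, -0.3811, 0]], delta_rot=[[0, 0, -0.321], [0, 0, -0.321], [0, 0, -0.321], [0, 0, -0.321], [0, 0, -0.321], [0, 0, -0.321], [0, 0, -0.321], [0, 0, -0.321], [0, 0, -0.321], [0, 0, -0.321]], fingers=[0, 0, 0, 0, 0, 0, 0, 0, 0, 0], grip_force=20)

```text
time: 0.98
eef_pos: [0.4439, 0.2317, 0.2336]
eef_rot: [[-0.999, 0.039, 0.0], [0.039, 0.999, 0.0], [-0.0, 0.0, -1.0]]
ft_force: [1.7, 0.1, 0.4]
opening: 0.0276
```

move_arm(delta_pos=[[-0.123, -0.177, 0], [-0.123, -0.177, 0], [-0.123, -0.177, 0], [-0.123, -0.177, 0], [-0.123, -0.177, 0], [-0.123, -0.177, 0], [-0.123, -0.177, 0], [-0.123, -0.177, 0]], delta_rot=[[0, 0, 0], [0, 0, 0], [0, 0, 0], [0, 0, 0], [0, 0, 0], [0, 0, 0], [0, 0, 0], [0, 0, 0]], fingers=[0, 0, 0, 0, 0, 0, 0, 0])

```text
time: 1.65
eef_pos: [0.5588, 0.0521, 0.2331]
eef_rot: [[-0.999, 0.04, -0.001], [0.04, 0.999, 0.0], [0.001, 0.0, -1.0]]
ft_force: [-0.7, 0.3, -0.7]
opening: 0.0003
```

```bash
python3 - <<'E'
from h import *
s=snap('wrist'); save(s,'w1.png'); np.savez('pics/w1.npz',**s)
o=sensors.observe(); print(o['eef_pos'],o['ft_force'],s['position'])
t=dict(np.load('pics/top1.npz'))
for c in((290.75,145.25),(328.75,147.5),(367,150)): print(ray(t,*c,.067))
E
```

```text
[0.55848123 0.05281804 0.23325093] [-0.33662566  0.57570828 -0.29101242] [0.48082022 0.05501389 0.38361373]
[0.63706441 0.10030673 0.067     ]
[ 0.6328234  -0.00354159  0.067     ]
[ 0.62792026 -0.1078621   0.067     ]
```

View pics/w1.png

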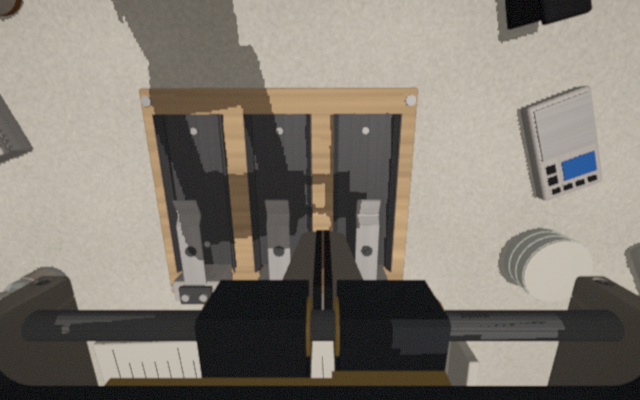

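The wrist view shows the rivets at about (191,251), (279,251) and (367,251), and the front channel screws at (194,131), (280,131) and (365,131). The tongues look alike.

```bash
python3 - <<'E'
from h import *
s=dict(np.load('pics/w1.npz')); im=s['image']; g=cv2.cvtColor(im,cv2.COLOR_RGB2GRAY); R=[]
for u,v in((191,251),(279,251),(367,251)):
    w=g[v-9:v+10,u-9:u+10]; m=(w<70).astype(np.uint8)
    n,l,st,ce=cv2.connectedComponentsWithStats(m); i=l[9,9]; c=ce[i]+[u-9,v-9]
    R.append(ray(s,*c,.067)); print(i,st[i],c,R[-1].round(4))
R=np.array(R);d=R[2]-R[0];print(np.degrees(np.arctan2(-d[0],d[1])),np.linalg.norm(d))
F=[ray(s,u,131,.016) for u in(194,280,365)]
for r,f in zip(R,F): d=r-f; print(f.round(4),np.degrees(np.arctan2(d[1],d[0])))
E
```

```text
1 [ 5  4  9  9 62] [191.29032258 250.32258065] [ 0.626  -0.1052  0.067 ]
0 [  0   0  19  19 334] [279.03293413 251.24850299] [ 0.6314 -0.0021  0.067 ]
0 [  0   0  19  19 347] [367.04899135 251.03746398] [0.6354 0.1015 0.067 ]
-2.6175669907969303 0.2068790571219361
[ 0.4915 -0.1018  0.016 ] -1.4428906552129552
[0.4958 0.0029 0.016 ] -2.1171340575146584
[0.5001 0.1064 0.016 ] -2.0741310628927088
```

move_arm(delta_pos=[[-0.0757, -0.0528, 0], [-0.0757, -0.0528, 0], [-0.0757, -0.0528, 0.02], [-0.0757, -0.0528, 0.06], [-0.0757, -0.0528, 0.1], [-0.0757, -0.0528, 0.125], [-0.0757, -0.0528, 0.138], [-0.0757, -0.0528, 0.138], [-0.0757, -0.0528, 0.138]], delta_rot=[[0, 0, 0], [0, 0, 0], [0, 0, 0], [0, 0, 0], [0, 0, 0], [0, 0, 0], [0, 0, 0], [0, 0, 0], [0, 0, 0]], fingers=[0, 0, 0, 0, 0, 0, 0, 0, 0])

```text
time: 2.45
eef_pos: [0.6329, -0.0025, 0.0961]
eef_rot: [[-0.999, 0.037, -0.0], [0.037, 0.999, 0.0], [0.0, 0.0, -1.0]]
ft_force: [-0.1, -0.1, 0.3]
opening: 0.0006
```

```bash
python3 - <<'E'
from h import *
o=sensors.observe(); print(o['eef_pos'],o['ft_force'],o['ft_torque'])
s=snap('wrist'); save(s,'w2.png')
E
```

```text
[ 0.63293438 -0.00247238  0.0961359 ] [-0.12511193 -0.06720532  0.30858974] [ 0.02288522 -0.05331672  0.01275969]
```

View pics/w2.png

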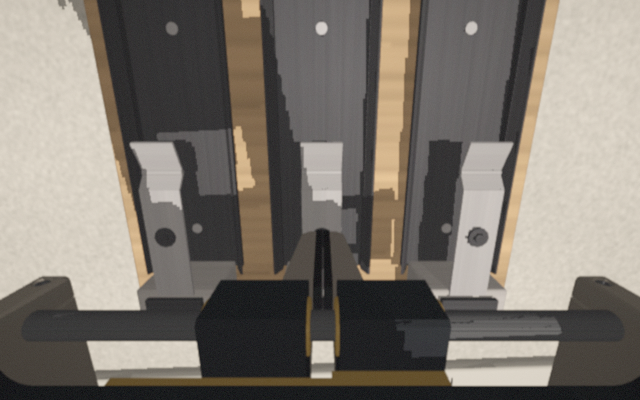

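The fingertips at (322,232) are centred over the middle tongue, in line with the neighbouring rivets at (165,237) and (477,237).

move_arm(delta_pos=[[0, 0, 0.004], [0, 0, 0.007], [0, 0, 0.009], [0, 0, 0.01], [0, 0, 0.01], [0, 0, 0.01]], delta_rot=[[0, 0, 0], [0, 0, 0], [0, 0, 0], [0, 0, 0], [0, 0, 0], [0, 0, 0]], fingers=[0, 0, 0, 0, 0, 0])

```text
time: 3.0
eef_pos: [0.6331, -0.0037, 0.0859]
eef_rot: [[-0.999, 0.039, 0.0], [0.039, 0.999, 0.0], [-0.0, 0.0, -1.0]]
ft_force: [0.2, 0.3, 1.1]
opening: 0.0003
```

move_arm(delta_pos=[[0, 0, 0.001], [0, 0, 0.001], [0, 0, 0.001]], delta_rot=[[0, 0, 0], [0, 0, 0], [0, 0, 0]], fingers=[0, 0, 0])

```text
time: 3.25
eef_pos: [0.6331, -0.0037, 0.0847]
eef_rot: [[-0.999, 0.039, 0.0], [0.039, 0.999, -0.0], [-0.0, -0.0, -1.0]]
ft_force: [-0.1, 0.6, 2.7]
opening: 0.0007
```

move_arm(delta_pos=[[0, 0, 0.001], [0, 0, 0.002], [0, 0, 0.002], [0, 0, 0.002]], delta_rot=[[0, 0, 0], [0, 0, 0], [0, 0, 0], [0, 0, 0]], fingers=[0, 0, 0, 0])

```text
time: 3.58
eef_pos: [0.633, -0.0037, 0.0827]
eef_rot: [[-0.999, 0.039, 0.0], [0.039, 0.999, -0.0], [-0.0, -0.0, -1.0]]
ft_force: [-1.8, -0.7, 4.6]
opening: 0.0005
```

move_arm(delta_pos=[[0, 0, 0.001], [0, 0, 0.002], [0, 0, 0.003], [0, 0, 0.004], [0, 0, 0.004], [0, 0, 0.004], [0, 0, 0.004], [0, 0, 0.004]], delta_rot=[[0, 0, 0], [0, 0, 0], [0, 0, 0], [0, 0, 0], [0, 0, 0], [0, 0, 0], [0, 0, 0], [0, 0, 0]], fingers=[0, 0, 0, 0, 0, 0, 0, 0])

```text
time: 4.25
eef_pos: [0.6331, -0.0037, 0.0792]
eef_rot: [[-0.999, 0.039, 0.0], [0.039, 0.999, -0.0], [-0.0, -0.0, -1.0]]
ft_force: [-2.6, -0.3, 9.1]
opening: 0.0005
```

The middle tongue gave about 7.3 mm at 9 N, so it is tired. I'll test the left one next.

move_arm(delta_pos=[[0, 0, -0.01], [0, 0, -0.022], [0, 0.04, -0.022], [0, 0.08, -0.022], [0, 0.105, -0.022], [0, 0.105, -0.022], [0, 0.105, -0.015], [0, 0.105, -0.01], [0, 0.105, -0.009], [0, 0.105, -0.009]], delta_rot=[[0, 0, 0], [0, 0, 0], [0, 0, 0], [0, 0, 0], [0, 0, 0], [0, 0, 0], [0, 0, 0], [0, 0, 0], [0, 0, 0], [0, 0, 0]], fingers=[0, 0, 0, 0, 0, 0, 0, 0, 0, 0])

```text
time: 5.08
eef_pos: [0.6364, 0.0999, 0.0868]
eef_rot: [[-0.999, 0.04, -0.002], [0.04, 0.999, -0.0], [0.002, -0.0, -1.0]]
ft_force: [-0.3, -0.3, 0.3]
opening: 0.0006
```

move_arm(delta_pos=[[0, 0, 0.001], [0, 0, 0.002], [0, 0, 0.003], [0, 0, 0.003], [0, 0, 0.003]], delta_rot=[[0, 0, 0], [0, 0, 0], [0, 0, 0], [0, 0, 0], [0, 0, 0]], fingers=[0, 0, 0, 0, 0])

```text
time: 5.5
eef_pos: [0.6372, 0.1008, 0.0849]
eef_rot: [[-0.999, 0.039, 0.0], [0.039, 0.999, -0.0], [-0.0, -0.0, -1.0]]
ft_force: [-1.1, -1.9, 4.4]
opening: 0.0004
```

move_arm(delta_pos=[[0, 0, 0.0005], [0, 0, 0.001], [0, 0, 0.001], [0, 0, 0.0015], [0, 0, 0.0015], [0, 0, 0.0015], [0, 0, 0.0015], [0, 0, 0.0015]], delta_rot=[[0, 0, 0], [0, 0, 0], [0, 0, 0], [0, 0, 0], [0, 0, 0], [0, 0, 0], [0, 0, 0], [0, 0, 0]], fingers=[0, 0, 0, 0, 0, 0, 0, 0])

```text
time: 6.17
eef_pos: [0.6373, 0.101, 0.0837]
eef_rot: [[-0.999, 0.039, 0.001], [0.039, 0.999, -0.0], [-0.001, -0.0, -1.0]]
ft_force: [-1.0, -2.4, 7.5]
opening: 0.0003
```

move_arm(delta_pos=[[0, 0, 0.0005], [0, 0, 0.001], [0, 0, 0.001], [0, 0, 0.001], [0, 0, 0.001], [0, 0, 0.001]], delta_rot=[[0, 0, 0], [0, 0, 0], [0, 0, 0], [0, 0, 0], [0, 0, 0], [0, 0, 0]], fingers=[0, 0, 0, 0, 0, 0])

```text
time: 6.67
eef_pos: [0.6373, 0.1011, 0.0829]
eef_rot: [[-0.999, 0.039, 0.001], [0.039, 0.999, -0.0], [-0.001, -0.0, -1.0]]
ft_force: [-2.8, -3.7, 11.1]
opening: 0.0004
```

The left tongue gave about 3.5 mm at 11 N and held there, so it is the sound one. Next I fetch the tin.

move_arm(delta_pos=[[0, 0, -0.04], [0, 0, -0.08], [0, 0, -0.117], [0.155, -0.465, -0.117], [0.155, -0.465, -0.117], [0.155, -0.465, -0.117], [0.155, -0.465, -0.117], [0.155, -0.465, -0.117], [0.155, -0.465, -0.117], [0.155, -0.465, -0.117]], delta_rot=[[0, 0, 0], [0, 0, 0], [0, 0, 0], [0, 0, -0.333], [0, 0, -0.333], [0, 0, -0.333], [0, 0, -0.333], [0, 0, -0.333], [0, 0, -0.333], [0, 0, -0.333]], fingers=[0, 0, 0, 0.09, 0.09, 0.09, 0.09, 0.09, 0.09, 0.09])

```text
time: 7.5
eef_pos: [0.5336, -0.1723, 0.1991]
eef_rot: [[-0.957, -0.29, 0.001], [-0.29, 0.957, 0.0], [-0.001, 0.0, -1.0]]
ft_force: [1.7, 0.3, 0.4]
opening: 0.045
```

```bash
cat > d.py <<'E'
# delta in tool axes to a world TCP target x y z yaw(deg, of the tin/board x)
from h import *; import sys
x,y,z,a=map(float,sys.argv[1:5]); o=sensors.observe(); R=o['eef_rot']
cur=np.degrees(np.arctan2(-R[1,0],-R[0,0]))
print(o['time'],o['eef_pos'].round(4),'yaw',cur.round(2),'dpos',(R.T@(np.array([x,y,z])-o['eef_pos'])).round(4),'drz',-np.radians(a-cur).round(4))
E
python3 d.py .464 -.358 .2 16.8
```

```text
7.5 [ 0.5336 -0.1723  0.1991] yaw 16.88 dpos [ 0.1205 -0.1575 -0.001 ] drz 0.0014
```

move_arm(delta_pos=[[0.12, -0.157, 0], [0.12, -0.157, 0], [0.12, -0.157, 0], [0.12, -0.157, 0], [0.12, -0.157, 0], [0.12, -0.157, 0], [0.12, -0.157, 0], [0.12, -0.157, 0]], delta_rot=[[0, 0, 0], [0, 0, 0], [0, 0, 0], [0, 0, 0], [0, 0, 0], [0, 0, 0], [0, 0, 0], [0, 0, 0]], fingers=[0.09, 0.09, 0.09, 0.09, 0.09, 0.09, 0.09, 0.09])

```text
time: 8.17
eef_pos: [0.4651, -0.3554, 0.1988]
eef_rot: [[-0.957, -0.289, -0.0], [-0.289, 0.957, 0.001], [-0.0, 0.001, -1.0]]
ft_force: [-0.5, 1.1, 0.1]
opening: 0.0901
```

```bash
python3 - <<'E'
from h import *
s=snap('wrist'); save(s,'w3.png'); np.savez('pics/w3.npz',**s); P=pts(s)
m=((P[...,2]>.036)&(P[...,2]<.048)&(abs(P[...,0]-.464)<.08)&(abs(P[...,1]+.358)<.07)).astype(np.uint8)
m=cv2.morphologyEx(m,2,np.ones((3,3)))
n,l,st,ce=cv2.connectedComponentsWithStats(m);i=1+np.argmax(st[1:,4]);q=P[l==i];print(st[i],np.median(q[:,2]),cv2.minAreaRect(q[:,:2].astype(np.float32)))
E
python3 d.py .464 -.358 .2 16.8
```

```text
[ 289  137   58   99 5475] 0.04158640237497019 ((0.4637214243412018, -0.36058753728866577), (0.10936445742845535, 0.06005335599184036), 17.12710952758789)
8.2167 [ 0.4654 -0.355   0.1988] yaw 16.88 dpos [ 0.0022 -0.0025 -0.0012] drz 0.0015
```

View pics/w3.png

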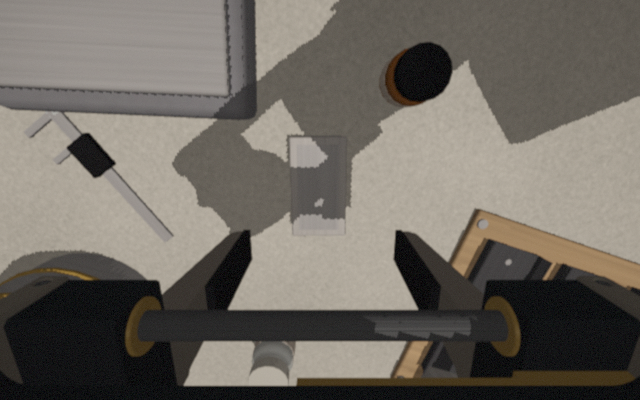

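The tin spans about (289–347, 136–235) between the open fingers, with both sides free. The depth fit gives its centre at (0.4637, -0.360), yaw 17°, 110×60 mm.

move_arm(delta_pos=[[0.003, -0.004, 0.04], [0.003, -0.004, 0.08], [0.003, -0.004, 0.12], [0.003, -0.004, 0.145], [0.003, -0.004, 0.158], [0.003, -0.004, 0.158], [0.003, -0.004, 0.158], [0.003, -0.004, 0.158], [0.003, -0.004, 0.158], [0.003, -0.004, 0.158]], delta_rot=[[0, 0, 0], [0, 0, 0], [0, 0, 0], [0, 0, 0], [0, 0, 0], [0, 0, 0], [0, 0, 0], [0, 0, 0], [0, 0, 0], [0, 0, 0]], fingers=[0.09, 0.09, 0.09, 0.09, 0.09, 0.09, 0.05, 0.05, 0.05, 0.05], grip_force=25)

```text
time: 9.05
eef_pos: [0.4644, -0.3614, 0.0428]
eef_rot: [[-0.957, -0.29, 0.002], [-0.29, 0.957, -0.002], [-0.002, -0.002, -1.0]]
ft_force: [0.2, -1.2, -0.7]
opening: 0.0657
```

move_arm(delta_pos=[[0, 0, 0], [0, 0, 0], [0, 0, 0], [0, 0, -0.03], [0, 0, -0.06], [0, 0, -0.09], [0, 0, -0.12], [0, 0, -0.12]], delta_rot=[[0, 0, 0], [0, 0, 0], [0, 0, 0], [0, 0, 0], [0, 0, 0], [0, 0, 0], [0, 0, 0], [0, 0, 0]], fingers=[0.05, 0.05, 0.05, 0.05, 0.05, 0.05, 0.05, 0.05])

```text
time: 9.72
eef_pos: [0.4658, -0.3628, 0.1671]
eef_rot: [[-0.957, -0.29, 0.007], [-0.29, 0.957, -0.005], [-0.005, -0.007, -1.0]]
ft_force: [1.3, -2.4, -1.6]
opening: 0.0599
```

```bash
python3 d.py .507 .1062 .16 -2.2
```

```text
9.7167 [ 0.4658 -0.3628  0.1671] yaw 16.85 dpos [-0.1753  0.437   0.0049] drz 0.3324
```

move_arm(delta_pos=[[-0.008, 0.02, 0], [-0.02, 0.05, 0], [-0.175, 0.437, 0], [-0.175, 0.437, 0], [-0.175, 0.437, 0], [-0.175, 0.437, 0], [-0.175, 0.437, 0], [-0.175, 0.437, 0], [-0.175, 0.437, 0], [-0.175, 0.437, 0]], delta_rot=[[0, 0, 0.05], [0, 0, 0.1], [0, 0, 0.2], [0, 0, 0.3], [0, 0, 0.332], [0, 0, 0.332], [0, 0, 0.332], [0, 0, 0.332], [0, 0, 0.332], [0, 0, 0.332]], fingers=[0.05, 0.05, 0.05, 0.05, 0.05, 0.05, 0.05, 0.05, 0.05, 0.05])

```text
time: 10.55
eef_pos: [0.496, 0.0268, 0.1604]
eef_rot: [[-0.999, 0.038, -0.001], [0.038, 0.999, -0.0], [0.001, -0.0, -1.0]]
ft_force: [1.8, -0.7, -3.4]
opening: 0.0597
```

```bash
python3 d.py .507 .1062 .13 -2.2
```

```text
10.55 [0.496  0.0268 0.1604] yaw -2.19 dpos [-0.008   0.0797  0.0304] drz 0.0002
```

move_arm(delta_pos=[[-0.008, 0.04, 0.01], [-0.008, 0.075, 0.02], [-0.008, 0.08, 0.03], [-0.008, 0.08, 0.03], [-0.008, 0.08, 0.03], [-0.008, 0.08, 0.03]], delta_rot=[[0, 0, 0], [0, 0, 0], [0, 0, 0], [0, 0, 0], [0, 0, 0], [0, 0, 0]], fingers=[0.05, 0.05, 0.05, 0.05, 0.05, 0.05])

```text
time: 11.05
eef_pos: [0.5076, 0.1035, 0.131]
eef_rot: [[-0.999, 0.038, -0.001], [0.038, 0.999, -0.001], [0.001, -0.001, -1.0]]
ft_force: [-0.3, -0.8, -3.2]
opening: 0.0599
```

```bash
python3 d.py .507 .1062 .055 -2.2; python3 - <<'E'
from h import *
s=snap('wrist'); save(s,'w4.png'); np.savez('pics/w4.npz',**s)
E
```

```text
11.05 [0.5076 0.1035 0.131 ] yaw -2.2 dpos [0.0006 0.0028 0.076 ] drz -0.0
```

View pics/w4.png

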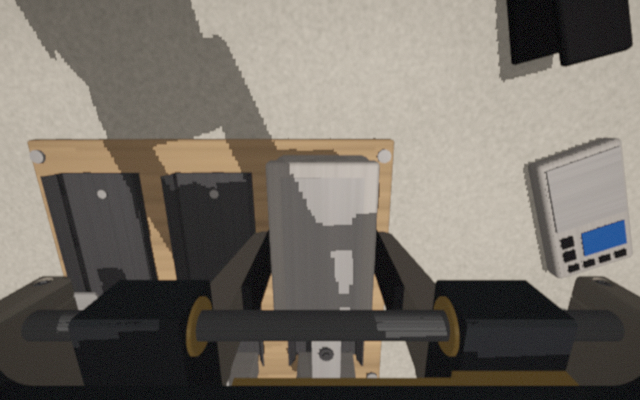

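The gripped tin spans about x 268–378, with its rear edge at row 160. The left rivet is at (326,354) ahead of it, and the right and middle channel screws are at (102,194) and (214,194).

```bash
python3 - <<'E'
from h import *
s=dict(np.load('pics/w4.npz')); o=sensors.observe(); R=o['eef_rot'];p=o['eef_pos']; print(p)
loc=lambda q:(R.T@(q-p)).round(4)
print('rivet',loc(ray(s,326,354,.067)),ray(s,326,354,.067).round(4))
for u in(102,214): print('screw',loc(ray(s,u,194,.016)))
for c in((384,156),(38,156)): print('boardscrew',loc(ray(s,*c,.013)))
P=pts(s);Q=(P-p)@R
m=(abs(Q[...,0])<.08)&(abs(Q[...,1])<.04)&(Q[...,2]>-.012)&(Q[...,2]<.008)
m[290:]=0
q=Q[m];print('tin top',np.median(q[:,2]),q[:,0].max(),[np.percentile(q[(q[:,0]>a)&(q[:,0]<a+.01),1],[1,99]).round(4) for a in(.02,.03,.04)])
E
```

```text
[0.50790646 0.10331111 0.13132089]
rivet [-0.1254  0.0031  0.0643] [0.6334 0.1015 0.067 ]
screw [ 0.0086 -0.2058  0.1154]
screw [ 0.0086 -0.1013  0.1153]
boardscrew [0.0436 0.056  0.1183]
boardscrew [ 0.0436 -0.2591  0.1184]
tin top 0.0011791242919908383 0.05570153137269693 [array([-0.0292,  0.0291]), array([-0.0292,  0.0289]), array([-0.0293,  0.0289])]
```

move_arm(delta_pos=[[0, 0.0035, 0.02], [0, 0.0035, 0.05], [0, 0.0035, 0.064], [0, 0.0035, 0.068], [0, 0.0035, 0.069], [0, 0.0035, 0.07], [0, 0.0035, 0.07]], delta_rot=[[0, 0, 0], [0, 0, 0], [0, 0, 0], [0, 0, 0], [0, 0, 0], [0, 0, 0], [0, 0, 0]], fingers=[0.05, 0.05, 0.05, 0.05, 0.05, 0.05, 0.05])

```text
time: 11.68
eef_pos: [0.5089, 0.1078, 0.0622]
eef_rot: [[-0.999, 0.039, 0.002], [0.039, 0.999, 0.0], [-0.002, 0.0, -1.0]]
ft_force: [-0.0, -0.0, -3.2]
opening: 0.0602
```

move_arm(delta_pos=[[0, 0, 0.001], [0, 0, 0.002], [0, 0, 0.002]], delta_rot=[[0, 0, 0], [0, 0, 0], [0, 0, 0]], fingers=[0.05, 0.05, 0.05])

```text
time: 11.93
eef_pos: [0.5083, 0.1082, 0.0595]
eef_rot: [[-0.999, 0.038, 0.001], [0.038, 0.999, 0.0], [-0.001, 0.0, -1.0]]
ft_force: [-0.2, 0.0, -3.4]
opening: 0.06
```

move_arm(delta_pos=[[0, -0.001, 0.001], [0, -0.001, 0.001], [0, -0.001, 0.002], [0, -0.001, 0.002], [0, -0.001, 0.002]], delta_rot=[[0, 0, 0], [0, 0, 0], [0, 0, 0], [0, 0, 0], [0, 0, 0]], fingers=[0.05, 0.05, 0.05, 0.05, 0.05])

```text
time: 12.35
eef_pos: [0.5081, 0.1072, 0.0574]
eef_rot: [[-0.999, 0.038, 0.0], [0.038, 0.999, 0.0], [-0.0, 0.0, -1.0]]
ft_force: [-0.8, -0.3, 3.8]
opening: 0.0598
```

move_arm(delta_pos=[[0, 0, -0.001], [0, 0, -0.001], [0, 0, -0.001], [0, 0, -0.001], [0, 0, -0.02], [0, 0, -0.055], [0.03, 0, -0.055], [0.07, 0, -0.055], [0.092, 0, -0.055], [0.092, 0, -0.055]], delta_rot=[[0, 0, 0], [0, 0, 0], [0, 0, 0], [0, 0, 0], [0, 0, 0], [0, 0, 0], [0, 0, 0], [0, 0, 0], [0, 0, 0], [0, 0, 0]], fingers=[0.09, 0.09, 0.09, 0.09, 0.09, 0.09, 0.05, 0, 0, 0])

```text
time: 13.18
eef_pos: [0.4108, 0.1099, 0.1115]
eef_rot: [[-0.999, 0.037, -0.004], [0.037, 0.999, -0.001], [0.004, -0.001, -1.0]]
ft_force: [0.3, -1.0, -0.3]
opening: 0.0657
```

move_arm(delta_pos=[[0, 0, 0], [0, 0, 0], [0, 0, 0.03], [0, 0, 0.06], [0, 0, 0.066], [0, 0, 0.066]], delta_rot=[[0, 0, 0], [0, 0, 0], [0, 0, 0], [0, 0, 0], [0, 0, 0], [0, 0, 0]], fingers=[0, 0, 0, 0, 0, 0])

```text
time: 13.68
eef_pos: [0.4156, 0.1102, 0.0445]
eef_rot: [[-0.999, 0.038, -0.004], [0.038, 0.999, -0.001], [0.004, -0.001, -1.0]]
ft_force: [-0.1, -0.1, 0.1]
opening: 0.0255
```

```bash
python3 - <<'E'
from h import *
s=snap('scene'); np.savez('pics/s2.npz',**s); t=snap('top')
cv2.imwrite('pics/s2.png',np.hstack([cv2.resize(s['image'][160:290,250:430],(540,390)),cv2.resize(t['image'][100:230,255:340],(255,390))])[:,:,::-1])
E
python3 d.py .5 .106 .046 -2.2
```

```text
13.7833 [0.4169 0.1106 0.0465] yaw -2.18 dpos [-0.0832 -0.0015  0.0005] drz 0.0004
```

View pics/s2.png

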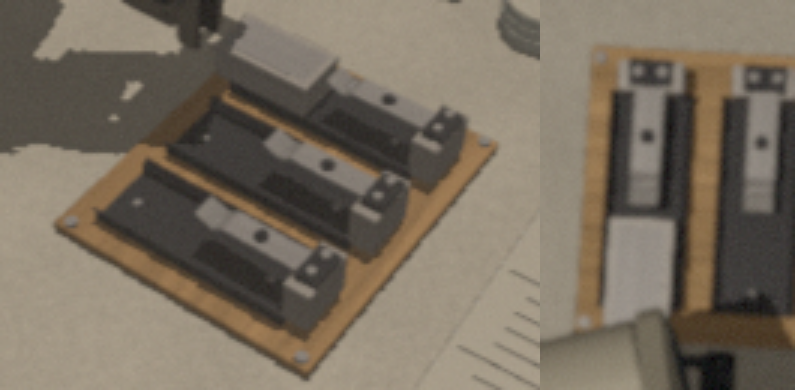

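The crops show the tin seated lengthwise in the left channel with its front end just short of the lip. The other cradles are untouched and the fingers are behind the tin, so I push from behind.

move_arm(delta_pos=[[0, 0, 0], [0, 0, 0], [-0.01, 0, 0], [-0.018, 0, 0], [-0.024, 0, 0], [-0.03, 0, 0], [-0.036, 0, 0], [-0.042, 0, 0], [-0.048, 0, 0], [-0.054, 0, 0]], delta_rot=[[0, 0, 0], [0, 0, 0], [0, 0, 0], [0, 0, 0], [0, 0, 0], [0, 0, 0], [0, 0, 0], [0, 0, 0], [0, 0, 0], [0, 0, 0]], fingers=[0, 0, 0, 0, 0, 0, 0, 0, 0, 0])

```text
time: 14.62
eef_pos: [0.4703, 0.1084, 0.046]
eef_rot: [[-0.999, 0.038, -0.001], [0.038, 0.999, -0.0], [0.001, -0.0, -1.0]]
ft_force: [-4.1, -0.2, 2.3]
opening: 0.0006
```

move_arm(delta_pos=[[-0.004, 0, 0], [-0.008, 0, 0], [-0.012, 0, 0], [-0.016, 0, 0], [-0.02, 0, 0], [-0.024, 0, 0], [-0.028, 0, 0], [-0.032, 0, 0]], delta_rot=[[0, 0, 0], [0, 0, 0], [0, 0, 0], [0, 0, 0], [0, 0, 0], [0, 0, 0], [0, 0, 0], [0, 0, 0]], fingers=[0, 0, 0, 0, 0, 0, 0, 0])

```text
time: 15.28
eef_pos: [0.5023, 0.1073, 0.046]
eef_rot: [[-0.999, 0.038, -0.0], [0.038, 0.999, -0.0], [0.0, -0.0, -1.0]]
ft_force: [-3.6, 1.0, -1.3]
opening: 0.0006
```

```bash
python3 d.py .559 .1043 .046 -2.2; python3 - <<'E'
from h import *
t=snap('scene')
cv2.imwrite('pics/s3.png',cv2.resize(t['image'][150:290,250:430],(720,560))[:,:,::-1])
E
```

```text
15.2833 [0.5023 0.1073 0.046 ] yaw -2.17 dpos [-0.0567 -0.0008  0.    ] drz 0.0006
```

View pics/s3.png

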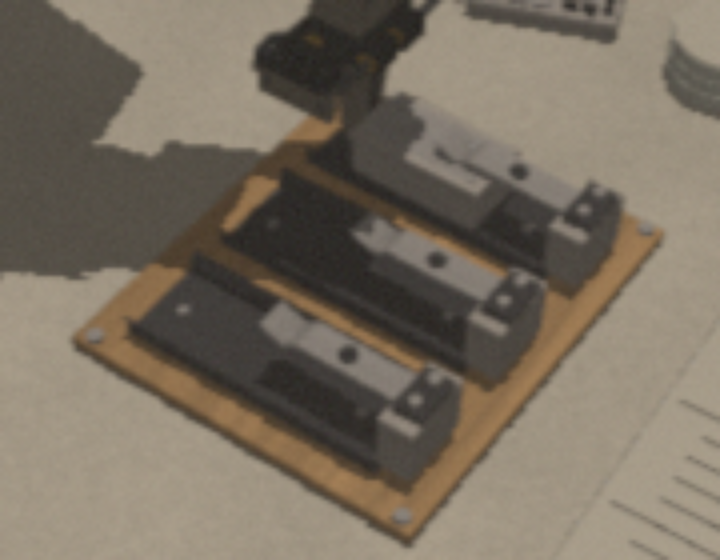

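The tin's front end is under the tongue and it slides at about 4 N, with nothing else disturbed.

move_arm(delta_pos=[[-0.005, 0, 0], [-0.01, 0, 0], [-0.015, 0, 0], [-0.02, 0, 0], [-0.025, 0, 0], [-0.03, 0, 0], [-0.035, 0, 0], [-0.04, 0, 0], [-0.044, 0, 0], [-0.048, 0, 0]], delta_rot=[[0, 0, 0], [0, 0, 0], [0, 0, 0], [0, 0, 0], [0, 0, 0], [0, 0, 0], [0, 0, 0], [0, 0, 0], [0, 0, 0], [0, 0, 0]], fingers=[0, 0, 0, 0, 0, 0, 0, 0, 0, 0])

```text
time: 16.17
eef_pos: [0.5504, 0.1055, 0.0461]
eef_rot: [[-0.999, 0.038, -0.0], [0.038, 0.999, -0.0], [0.0, -0.0, -1.0]]
ft_force: [-2.9, 0.3, 0.9]
opening: 0.0005
```

move_arm(delta_pos=[[-0.001, 0, 0], [-0.002, 0, 0], [-0.003, 0, 0], [-0.004, 0, 0], [-0.005, 0, 0], [-0.005, 0, 0]], delta_rot=[[0, 0, 0], [0, 0, 0], [0, 0, 0], [0, 0, 0], [0, 0, 0], [0, 0, 0]], fingers=[0, 0, 0, 0, 0, 0])

```text
time: 16.67
eef_pos: [0.5552, 0.1053, 0.0462]
eef_rot: [[-0.999, 0.038, 0.0], [0.038, 0.999, 0.0], [-0.0, 0.0, -1.0]]
ft_force: [-2.8, 0.3, 2.0]
opening: 0.0005
```

move_arm(delta_pos=[[-0.001, 0, 0], [-0.002, 0, 0], [-0.002, 0, 0], [-0.002, 0, 0]], delta_rot=[[0, 0, 0], [0, 0, 0], [0, 0, 0], [0, 0, 0]], fingers=[0, 0, 0, 0])

```text
time: 17.0
eef_pos: [0.5572, 0.1052, 0.0461]
eef_rot: [[-0.999, 0.038, 0.0], [0.038, 0.999, 0.0], [-0.0, 0.0, -1.0]]
ft_force: [-2.4, -0.1, 0.7]
opening: 0.0002
```

move_arm(delta_pos=[[-0.001, 0, 0], [-0.001, 0, 0], [-0.002, 0, 0], [-0.002, 0, 0]], delta_rot=[[0, 0, 0], [0, 0, 0], [0, 0, 0], [0, 0, 0]], fingers=[0, 0, 0, 0])

```text
time: 17.33
eef_pos: [0.5591, 0.1052, 0.0461]
eef_rot: [[-0.999, 0.038, 0.0], [0.038, 0.999, 0.0], [-0.0, 0.0, -1.0]]
ft_force: [-2.8, 0.7, 1.4]
opening: 0.0004
```

move_arm(delta_pos=[[-0.001, 0, 0], [-0.001, 0, 0], [-0.0015, 0, 0], [-0.0015, 0, 0]], delta_rot=[[0, 0, 0], [0, 0, 0], [0, 0, 0], [0, 0, 0]], fingers=[0, 0, 0, 0])

```text
time: 17.67
eef_pos: [0.5598, 0.1051, 0.046]
eef_rot: [[-0.999, 0.038, -0.001], [0.038, 0.999, -0.0], [0.001, -0.0, -1.0]]
ft_force: [-5.2, -0.1, 3.3]
opening: 0.0003
```

move_arm(delta_pos=[[-0.001, 0, 0], [-0.001, 0, 0], [-0.0015, 0, 0], [-0.0015, 0, 0]], delta_rot=[[0, 0, 0], [0, 0, 0], [0, 0, 0], [0, 0, 0]], fingers=[0, 0, 0, 0])

```text
time: 18.0
eef_pos: [0.5598, 0.105, 0.0457]
eef_rot: [[-0.999, 0.038, -0.004], [0.038, 0.999, -0.0], [0.004, -0.001, -1.0]]
ft_force: [-10.2, 0.6, 6.3]
opening: 0.0006
```

move_arm(delta_pos=[[-0.001, 0, 0], [-0.0015, 0, 0], [-0.0015, 0, 0], [-0.0015, 0, 0]], delta_rot=[[0, 0, 0], [0, 0, 0], [0, 0, 0], [0, 0, 0]], fingers=[0, 0, 0, 0])

```text
time: 18.33
eef_pos: [0.5599, 0.1048, 0.0455]
eef_rot: [[-0.999, 0.038, -0.007], [0.038, 0.999, -0.001], [0.007, -0.001, -1.0]]
ft_force: [-15.1, 0.9, 8.5]
opening: 0.0006
```

move_arm(delta_pos=[[0.01, 0, 0], [0.04, 0, 0], [0.07, 0, 0], [0.1, 0, -0.01], [0.13, 0, -0.05], [0.13, 0, -0.09], [0.13, 0, -0.13], [0.13, 0, -0.15], [0.13, 0, -0.15], [0.13, 0, -0.15]], delta_rot=[[0, 0, 0], [0, 0, 0], [0, 0, 0], [0, 0, 0], [0, 0, 0], [0, 0, 0], [0, 0, 0], [0, 0, 0], [0, 0, 0], [0, 0, 0]], fingers=[0, 0, 0, 0, 0, 0, 0, 0, 0, 0])

```text
time: 19.17
eef_pos: [0.4353, 0.1103, 0.1977]
eef_rot: [[-0.999, 0.038, 0.006], [0.038, 0.999, 0.001], [-0.006, 0.001, -1.0]]
ft_force: [0.5, -0.2, -0.6]
opening: 0.0001
```

```bash
python3 - <<'E'
from h import *
t=snap('scene'); s=snap('top')
cv2.imwrite('pics/s4.png',np.hstack([cv2.resize(t['image'][150:290,250:430],(540,420)),cv2.resize(s['image'][100:230,255:335],(258,420))])[:,:,::-1])
o=sensors.observe();print(o['eef_pos'],o['ft_force'],o['time'])
P=pts(s);q=P[(abs(P[...,1]-.103)<.02)&(P[...,2]>.05)&(P[...,2]<.064)&(P[...,0]>.45)&(P[...,0]<.72)]
print('tin rear x',np.percentile(q[:,0],[0.5,2,5]),len(q))
E
```

```text
[0.43339131 0.10979609 0.19533298] [ 0.19755395  0.1967715  -0.27051967] 19.2667
tin rear x [0.57022611 0.57119239 0.57307555] 415
```

View pics/s4.png

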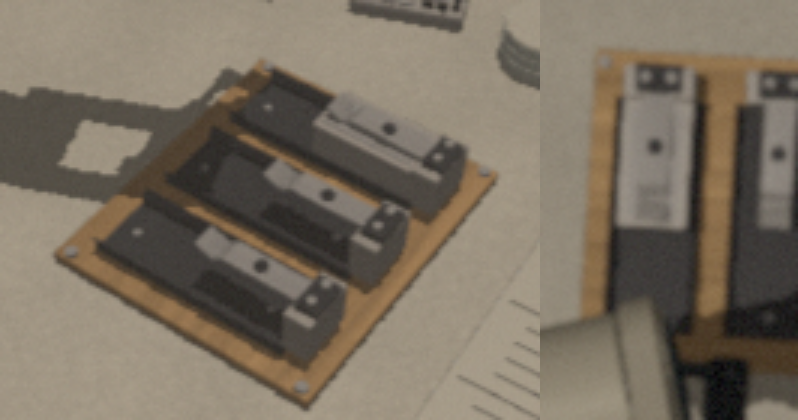

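The tin lies flat under the left tongue against the end post, and the arm is clear of it. Its rear edge measures x = 0.570, where about 0.569–0.570 was expected.

```bash
python3 -c "
from bench import job; print(job.finish_job())"
```

```text
the job is handed in; nothing more can be done
None
```

The sample tin is fully home under the left tongue, which is the sound one. I have let go and handed the job in at about 19 s on the robot's clock.

- **Finding the sound tongue:** the middle tongue gave about 7.3 mm at 9 N, so it is tired. The left one gave about 3.5 mm at 11 N, so I took it as sound. I did not test the right one. The highest force I read while pressing was 11.1 N.
- **Setting the tin:** I gripped it across its width, set it in the open front of the left cradle and let go. I then pushed it from behind with closed fingers. It slid at about 3–4 N, then stopped dead at TCP x = 0.560 while the force rose to 15 N.
- **Last checks:**
  - The tin's rear edge measured x = 0.570 m against about 0.569–0.570 m expected.
  - The pictures show it flat under the tongue and against the post, with the arm clear.
  - The other two cradles looked untouched. I did not measure the other bench items again afterwards.
  - Two estimates of the left rivet's x position differed by about 3 mm, which made no difference to the fit.

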